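Load the sieve shaker with its power off, then switch it back on

ROBOT

A 7-joint arm with a two-finger parallel gripper is mounted at the origin on the work surface. World frame = base frame: x ahead of the robot, y to its left, z up, the work surface at z = 0. Lengths are in m, angles in rad, forces in N, time in s.
With the tool pointing down it reaches from about 0.4 to 0.85 m from the base axis. Payload 10.4 kg.
Tool frame: the origin (TCP) lies between the finger pads; the fingertips stand ahead of it and the grasp point (between the pads) lies 3 mm ahead of it (r.tips_ahead is the z of the fingertips in the tool frame, in m); z points along the fingers, y is the line along which they close (so a half turn about z gives the same grasp; the last joint's range is limited). The gripper opens to 87 mm and grips with 3 to 60 N. Pads are 19 mm wide; open, the fingers measure 117 mm over their backs; the gripper's body (75 mm by 190 mm) begins 51 mm behind the grasp point.
Start: joints at [1.279, 0.332, -0.065, 1.46, 0.022, 1.35, -0.088], TCP at [0.166, -0.603, 0.245] pointing down, gripper open.
Joint ranges: [-2.6, 2.6], [-0.5, 2.12], [-1.47, 1.34], [0.16, 2.42], [-1.27, 4.41], [0.06, 2.06], [-2.6, 2.6]. Speed limits (rad/s): [2.22, 2.22, 2.79, 2.79, 3.14, 3.14, 3.14].

INTERFACE

Orientations are given as a unit quaternion [x, y, z, w].
In Python, from bench import telemetry, camera, get_calibration, r gives the robot as it stands.
- The arm moves only by the tool drive_tool, never from a script. Its argument "series" is one flat list of numbers, 7 for each row, row after row: the turn, a rotation vector about the tool's x, y, z in units of 5 degrees (1.0 is 5 degrees), then the shift along the tool's x, y, z in units of 40 mm (1.0 is 40 mm), then the opening, from -1 (shut) to 1 (fully open). A call has 1 to 10 rows; each row is the pose to reach, as a shift and turn from the pose commanded when the call began, along the tool's axes at that moment; what a row does not reach only later rows make up. A row lasts 1/12 s, in which the tool goes at most 41.7 mm and 7.16 degrees, less where a joint would pass 70% of its speed; a pose out of reach is approached as far as the arm can. A call with a gripper value outside its range is refused whole. The fingers move at their own pace and stop on an object; "grip_force" is the grip in N (left out, the last holds). Time passes only in rows, so rows that repeat a pose let the fingers close. It gives the time, the measured TCP pose, the force, the opening and the grip force at its end, in the units of the state.
- telemetry.read_state(): the state, without advancing time (a new reading comes with each control period).
- camera(name): name is "side" or "top"; returns the picture (400x640x3 uint8, red, green, blue); there is no depth.
- get_calibration(name): a dict with "fovy" (degrees; the focal length in pixels is half the picture's height over the tangent of half this angle, whatever the lens; pixels are square), "cx", "cy" (the principal point, pixels), "xyz" and "rotation" of the camera in the world. Camera axes: x right, y up, looking along -z (the intrinsics and any distortion apply to the point x, -y, -z); pixel columns grow to the right and rows downward; lengths in m; the calibration is good to about 2 mm. A picture is of the moment at which its call begins. get_calibration takes no time and is no camera call.
- r.close_job(): hands the job in; it is judged then, once.
The state is a dict: "time": time; "joint_positions": joint angles; "joint_vel": joint speeds; "joint_torque": joint torques, N m; "ee_pos": TCP position; "eef_rot": TCP orientation; "ft_force": force on the tool from outside, world axes, zero at the start; "torque": the same for the moment, N m; "width": finger opening in m; "grip_force": force on a finger pad.
Only numpy, scipy, OpenCV 4.12 (cv2) and the standard library are available. Lean on these libraries where they do the work, as an engineer would, in place of code of your own. Each camera call takes 0.05 s, during which the arm holds its last target. There are 200 camera calls.

TASK

The sieve shaker's power lever is on. Push the lever round to its off detent; then, with the power off, set the deep pan right way up and centred on the shaker's plate and the sieve, mesh side up, centred on top of the pan, putting both down gently rather than dropping them; then push the lever all the way back to its on detent. Leave the bottles, jars and other things on the bench where they are.

Things in the scene. Friction and masses are not known exactly. Their poses are not given: they have to be found in the camera images.
- isolator: Power isolator: grey box fixed to the bench, 100 (its x) x 170 (its y) x 90 mm tall; origin at the centre of its underside. It carries the lever on top. Its place and yaw vary. Nothing stands on its lid but the lever.
- lever (a joint): Angle of the black lever, positive anticlockwise from above. 0 = off: points along the isolator's -x, across the box, 65 mm out past its front. 1.571 = on (start): points along the isolator's -y, in line with the box's long side, above its lid. Sprung detents: pushed past about 0.79 it snaps to the other, else springs back. Takes 0.4 to 0.6 N m (5 to 7 N at 85 mm). Stops at 0 and 1.571.
- lever_axis (a point): Point on the lever's vertical turning axis at the bar's mid height, 116 mm above the bench; 45 mm from the isolator's centre along its +y. Axes as the isolator's. Round hub of 25 mm radius here.
- lever_tip (a point): Middle of the lever's free end, 115 mm from the axis, 116 mm above the bench. The lever is a bar 22 mm wide and 24 mm tall: underside 104 mm and top 128 mm above the bench, so 14 mm above the box's lid. It can be pushed sideways near its end with shut fingers pointing down.
- shaker: Sieve shaker fixed to the bench: round grey base, 164 mm diameter, narrowing to a flat round steel plate on top (110 mm diameter, 80 mm above the bench). Two upright clamp rods (10 mm diameter, 16 mm black caps, tops 170 mm above the bench) on its +y and -y sides, 78 mm from its axis. Origin: underside's centre. Place and yaw vary; it and the isolator may swap sides.
- plate_top (a point): Centre of the shaker plate's upper face, 80 mm above the bench.
- pan: Deep pan: plain steel, open-topped round dish, 62 mm outside diameter, 30 mm tall, wall 4 mm, floor 5 mm, about 150 g. Origin at the centre of its underside, z up. Starts upright on the bench, mouth up.
- sieve: Sieve: plain steel flat disc, 62 mm diameter, 22 mm tall, mesh in its top face 4 mm below the rim, flat underside, about 130 g. Origin at the centre of its underside, z up. Starts on the bench mesh side up. On the pan it simply rests on the rim, nothing locks it.
- spice_jar: Bystander: amber jar, 58 mm diameter, 75 mm tall, in a row with the pan and the sieve in any order. Origin at its underside's centre, as for all bystanders.
- oil_bottle: Bystander: bottle, 72 mm diameter, 230 mm tall, at the far side.
- sauce_jug: Bystander: dark bottle, 92 mm diameter, 210 mm tall, at the far side.
- clear_bottle: Bystander: clear bottle, 68 mm diameter, 220 mm tall, at the far side.
- beaker: Bystander: clear open cup, 76 mm across, 80 mm tall, near the robot.
- tin: Bystander: square steel tin, 70 x 70 mm, 65 mm tall with its cap, near the robot.
- jar_lid: Bystander: flat white lid, 86 mm diameter, 12 mm thick, lying at the right.
- spoon: Bystander: spoon 180 mm long lying at the left.
Things that resemble listed ones, but are neither listed nor needed, are in the scene too. What is shaped like the shaker but brown is not meant.

How it is judged:
On the way, in this order (a step that is already met when the one before it is completed fails the run):
1. the lever is at its off detent (value of joint lever below 0.2 rad), for 0.2 s.
2. with the lever off, the pan stands centred on the shaker's plate, let go (value of joint lever below 0.2 rad and horizontal distance between pan and plate_top below 0.012 m and z of pan in the frame of plate_top between -0.004 and 0.004 m and angle between pan's own z axis and vertical below 0.1 rad and contact force between the fingers and pan below 0.05 N), for 0.2 s.
3. with the lever off, the sieve lies centred on the pan, let go (value of joint lever below 0.2 rad and horizontal distance between pan and plate_top below 0.012 m and z of pan in the frame of plate_top between -0.004 and 0.004 m and angle between each of pan, sieve's own z axis and vertical below 0.1 rad and horizontal distance between sieve and pan below 0.008 m and z of sieve in the frame of pan between 0.026 and 0.034 m and contact force between the fingers and sieve below 0.05 N), for 0.2 s.
4. the lever is at its on detent (value of joint lever above 1.37 rad), for 0.2 s.
At the end, for the whole second after the job is handed in: The lever is at its on detent (above 1.37 rad) and still; the pan stands upright on the shaker's plate within 12 mm of its centre; the sieve lies flat, mesh up, on the pan's rim within 8 mm of the pan's centre; both at rest and released (value of joint lever above 1.37 rad and velocity of joint lever between -0.1 and 0.1 rad/s and horizontal distance between pan and plate_top below 0.012 m and z of pan in the frame of plate_top between -0.004 and 0.004 m and angle between each of pan, sieve's own z axis and vertical below 0.1 rad and horizontal distance between sieve and pan below 0.008 m and z of sieve in the frame of pan between 0.026 and 0.034 m and linear speed of each of pan, sieve below 0.02 m/s); the robot touches nothing.
It fails at once if the pan is dropped or thrown: it moves faster than 0.6 m/s (a fall of about 18 mm) while no finger touches it (contact force between the fingers and pan below 0.05 N and linear speed of pan above 0.6 m/s).
It fails at once if the sieve is dropped or thrown: it moves faster than 0.6 m/s (a fall of about 18 mm) while no finger touches it (contact force between the fingers and sieve below 0.05 N and linear speed of sieve above 0.6 m/s).
It fails at once if one of the bystanders (bottles, jars, beaker, tin, lid, spoon) is shifted by more than 30 mm (distance of any of spice_jar, oil_bottle, sauce_jug, clear_bottle, beaker, tin, jar_lid, spoon from where it was at the start of the episode above 0.03 m).
It also fails if it takes over 67 s, if anything falls off the work surface, if the arm or the gripper's body presses on something with over 40 N, if the wrist force passes 120 N, or if a joint passes its speed limit or range.

## Working session

There is one attempt and no reset: what is moved stays moved. The work goes in short steps, Python scripts to look and compute and a tool call to move; the robot and the scene stay as the last step left them, time stands still between calls to the robot, and variables do not carry over. Pictures are saved under pics/ and viewed, at most 10 in all, crops included, and the job is handed in when it is done.

Besides the shell and the picture viewer there is one more tool, called after ">>>" by a JSON object that holds its "op" and its "data". drive_tool: Moves the arm, as the interface text tells. Its arguments: {"type":"object","properties":{"series":{"type":"array"},"grip_force":{"type":"number"}},"required":["series"]}

```bash
ls; mkdir -p pics
python3 - <<'E'
from bench import telemetry,camera,get_calibration,r
import cv2
for n in("side","top"):
    cv2.imwrite(f"pics/{n}0.png",camera(n)[:,:,::-1]); print(n,get_calibration(n))
s=telemetry.read_state();print(s["time"],s["ee_pos"],s["eef_rot"],r.tips_ahead,s["width"])
E
```

```text
pics
side {'fovy': 45.50527594972624, 'cx': 324.47369935530656, 'cy': 203.37400750972876, 'xyz': array([-0.23249964,  0.80444694,  1.05152363]), 'rotation': array([-0.15283446,  0.38765521,  0.84020988, -0.34700493])}
top {'fovy': 47.17595467766524, 'cx': 325.07638113597693, 'cy': 197.43506524527027, 'xyz': array([0.37623892, 0.03205279, 1.59725901]), 'rotation': array([ 0.03318148, -0.04434642, -0.70102072,  0.71098688])}
0.1 [ 0.16587506 -0.60225874  0.24384989] [ 9.90983904e-01  1.33979521e-01 -1.16760766e-04 -6.13550059e-04] 0.022 0.08711996322818673
```

View pics/top0.png

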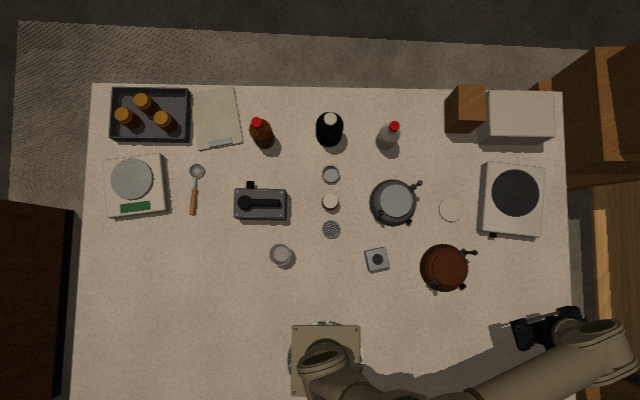

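View pics/side0.png

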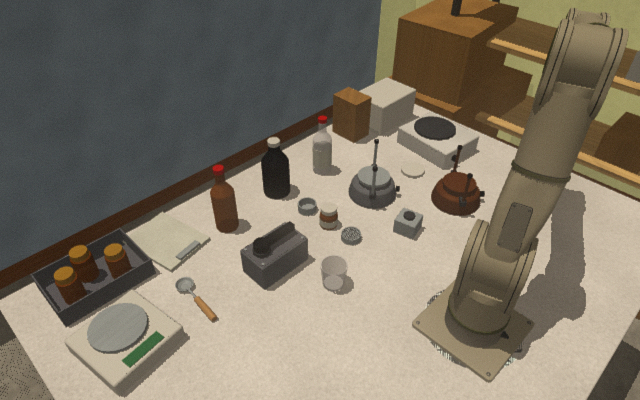

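Run:
```python
import cv2,numpy as np
t=cv2.imread("pics/top0.png");s=cv2.imread("pics/side0.png")
def c(im,x,y,w=100,h=75): return cv2.resize(im[y:y+h,x:x+w],(400,300),interpolation=cv2.INTER_CUBIC)
cv2.imwrite("pics/crop.png",np.vstack([np.hstack([c(t,220,165),c(t,310,165)]),np.hstack([c(t,355,160),c(s,330,135)])]))
```

```text
(no output)
```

View pics/crop.png

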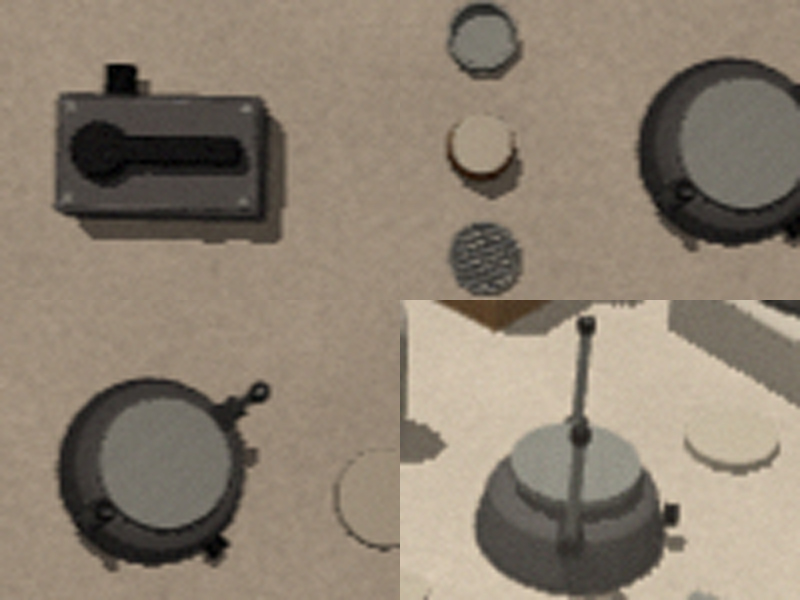

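```bash
cat > h.py <<'E'
import cv2,numpy as np
from scipy.spatial.transform import Rotation as R
from bench import get_calibration
def ray(n,u,v):
    c=get_calibration(n);f=200/np.tan(np.radians(c["fovy"]/2))
    return c["xyz"],R.from_quat(c["rotation"]).apply([(u-c["cx"])/f,-(v-c["cy"])/f,-1.])
def plane(n,u,v,z):
    o,d=ray(n,u,v);return o+d*(z-o[2])/d[2]
def tri(a,b):
    (o,d),(p,e)=ray("top",*a),ray("side",*b)
    k=np.linalg.lstsq(np.c_[d,-e],p-o,rcond=None)[0];A=o+k[0]*d;B=p+k[1]*e
    return (A+B)/2,np.linalg.norm(A-B)
def proj(n,P):
    c=get_calibration(n);f=200/np.tan(np.radians(c["fovy"]/2))
    q=R.from_quat(c["rotation"]).inv().apply(np.array(P)-c["xyz"]);return c["cx"]-f*q[0]/q[2],c["cy"]+f*q[1]/q[2]
def blob(m,box):
    x,y,w,h=box;k=np.zeros_like(m,np.uint8);k[y:y+h,x:x+w]=m[y:y+h,x:x+w]
    c=max(cv2.findContours(k,cv2.RETR_EXTERNAL,cv2.CHAIN_APPROX_NONE)[0],key=cv2.contourArea)
    return c
def look(path):
    im=cv2.imread(path);return im,cv2.cvtColor(im,cv2.COLOR_BGR2HSV)
E
python3 - <<'E'
from h import *
np.set_printoptions(precision=4,suppress=True)
im,h=look("pics/top0.png"); si,hs=look("pics/side0.png")
S,V=h[...,1].astype(int),h[...,2]
for p in [(200,300),(175,331),(182,331),(229,331),(200,396),(225,396),(203,243)]: print(p,h[p])
low=((S<60)).astype(np.uint8)
for nm,box,z in [("pan",(316,160,30,30),.03),("sieve",(316,215,30,30),.022)]:
    c=blob(low,box);e=cv2.fitEllipse(c);(x,y),rr=cv2.minEnclosingCircle(c);print(nm,e,rr,plane("top",x,y,z),plane("top",*e[0],z))
pl=((S<60)&(V>95)).astype(np.uint8)
c=blob(pl,(360,170,70,70));e=cv2.fitEllipse(c);print("plate",e,plane("top",*e[0],.08))
print("plate w",plane("top",e[0][0]-e[1][0]/2,e[0][1],.08)-plane("top",e[0][0]+e[1][0]/2,e[0][1],.08))
for a,b in [((420.3,182.9),(376.7,141.3)),((381.2,213.3),(375,168.8))]: print("cap",tri(a,b),plane("top",*a,.17))
blk=(V<38).astype(np.uint8)
c=blob(blk,(236,193,50,22));print("lever",cv2.boundingRect(c),cv2.minAreaRect(c))
x,y,w,hh=cv2.boundingRect(c)
print("hub,tip",plane("top",244.5,203,.128),plane("top",x+w-.5,203,.128))
for u,v in [(235,189.5),(286,189.5),(285.5,218.5),(234.5,217.5)]: print("box",plane("top",u,v,.09))
E
```

```text
(200, 300) [ 17  58 157]
(175, 331) [ 24  30 126]
(182, 331) [34 38 54]
(229, 331) [18 30 84]
(200, 396) [ 14  31 123]
(225, 396) [19 44 46]
(203, 243) [15 51 20]
pan ((330.48345947265625, 174.5402374267578), (33.4907112121582, 34.5240364074707), 101.85369110107422) 20.506195068359375 [ 0.6292 -0.0093  0.03  ] [ 0.6291 -0.0093  0.03  ]
sieve ((330.5163269042969, 229.38648986816406), (33.57475280761719, 34.29775619506836), 64.29407501220703) 20.506195068359375 [ 0.4394 -0.0118  0.022 ] [ 0.4398 -0.0119  0.022 ]
plate ((394.4932861328125, 204.4934844970703), (80.94304656982422, 81.49037170410156), 47.80583953857422) [ 0.5233 -0.2227  0.08  ]
plate w [-0.004   0.2707  0.    ]
cap (array([ 0.585 , -0.2914,  0.1629]), np.float64(0.0009108497647419771)) [ 0.5843 -0.2895  0.17  ]
cap (array([ 0.4869, -0.1664,  0.1648]), np.float64(0.000505158569779611)) [ 0.4863 -0.1658  0.17  ]
lever (238, 195, 44, 17) ((259.28839111328125, 204.7986297607422), (43.64020538330078, 15.656725883483887), 6.709836959838867)
hub,tip [0.5164 0.2686 0.128 ] [0.5181 0.1499 0.128 ]
box [0.5643 0.3075 0.09  ]
box [0.5669 0.1391 0.09  ]
box [0.4708 0.1386 0.09  ]
box [0.4717 0.3059 0.09  ]
```

Run:
```python
from h import *
np.set_printoptions(precision=4,suppress=True)
im,h=look("pics/top0.png")
h=cv2.cvtColor(cv2.GaussianBlur(im,(3,3),0),cv2.COLOR_BGR2HSV)
S,V=h[...,1].astype(int),h[...,2]
low=((S<46)|(V<70)).astype(np.uint8)
for nm,box,z in [("pan",(316,160,30,30),.03),("sieve",(316,215,30,30),.022)]:
    c=blob(low,box);e=cv2.fitEllipse(c);print(nm,e,plane("top",*e[0],z))
pl=((S<46)&(V>90)).astype(np.uint8)
e=cv2.fitEllipse(blob(pl,(360,170,70,70)));print("plate",e,plane("top",*e[0],.08),plane("top",396.5,200.7,.08))
```

```text
pan ((330.1054382324219, 173.71176147460938), (16.702924728393555, 17.504213333129883), 179.47457885742188) [ 0.6319 -0.0079  0.03  ]
sieve ((330.68170166015625, 228.81640625), (16.766067504882812, 17.179101943969727), 33.194576263427734) [ 0.4418 -0.0124  0.022 ]
plate ((395.52716064453125, 200.08541870117188), (30.57269287109375, 31.791362762451172), 126.29562377929688) [ 0.5382 -0.2262  0.08  ] [ 0.5361 -0.2295  0.08  ]
```

>>> {"op": "drive_tool", "data": {"series": [0, 0, 3.08, 7.7, -4.4, -0.7, -1, 0, 0, 3.08, 7.7, -4.4, -0.7, -1, 0, 0, 3.08, 7.7, -4.4, -0.7, -1, 0, 0, 3.08, 7.7, -4.4, -0.7, -1, 0, 0, 3.08, 7.7, -4.4, -0.7, -1, 0, 0, 3.08, 7.7, -4.4, -0.7, -1, 0, 0, 3.08, 7.7, -4.4, -0.7, -1, 0, 0, 3.08, 7.7, -4.4, -0.7, -1, 0, 0, 3.08, 7.7, -4.4, -0.7, -1, 0, 0, 3.08, 7.7, -4.4, -0.7, -1]}}

```text
time: 0.93
ee_pos: [0.4208, -0.3455, 0.2729]
eef_rot: [1.0, 0.005, 0.001, -0.001]
ft_force: [-0.3, 0.1, 0.7]
width: 0.0286
grip_force: 0.0
```

>>> {"op": "drive_tool", "data": {"series": [0, 0, 0, 3.6, -9.5, 0, -1, 0, 0, 0, 3.6, -9.5, 0, -1, 0, 0, 0, 3.6, -9.5, 0, -1, 0, 0, 0, 3.6, -9.5, 0, -1, 0, 0, 0, 3.6, -9.5, 0, -1, 0, 0, 0, 3.6, -9.5, 0, -1, 0, 0, 0, 3.6, -9.5, 0, -1, 0, 0, 0, 3.6, -9.5, 0, -1, 0, 0, 0, 3.6, -9.5, 0, -1, 0, 0, 0, 3.6, -9.5, 0, -1]}}

```text
time: 1.77
ee_pos: [0.5605, 0.032, 0.2724]
eef_rot: [1.0, 0.001, -0.0, -0.0]
ft_force: [0.5, -0.1, -0.4]
width: 0.0004
grip_force: 0.0
```

>>> {"op": "drive_tool", "data": {"series": [0, 0, 0, 0.2, -3.5, 0, -1, 0, 0, 0, 0.2, -3.5, 0, -1, 0, 0, 0, 0.2, -3.5, 0, -1, 0, 0, 0, 0.2, -3.5, 0, -1, 0, 0, 0, 0.2, -3.5, 1, -1, 0, 0, 0, 0.2, -3.5, 2, -1, 0, 0, 0, 0.2, -3.5, 3, -1, 0, 0, 0, 0.2, -3.5, 3.5, -1, 0, 0, 0, 0.2, -3.5, 3.5, -1, 0, 0, 0, 0.2, -3.5, 3.5, -1]}}

```text
time: 2.6
ee_pos: [0.5679, 0.1683, 0.1321]
eef_rot: [1.0, -0.0, -0.001, 0.0]
ft_force: [0.1, 0.0, 0.9]
width: 0.0005
grip_force: 0.0
```

Run:
```python
from bench import camera,telemetry
import cv2,numpy as np
a=camera("top")[160:235,215:315,::-1];b=camera("side")[200:300,220:330,::-1]
cv2.imwrite("pics/l1.png",np.hstack([cv2.resize(a,(400,300)),cv2.resize(b,(330,300))]))
s=telemetry.read_state();print(s["ee_pos"],s["joint_positions"])
```

```text
[0.56929788 0.16911723 0.13452134] [ 0.14197268  0.41992748 -0.6324339   1.65398963  0.26737796  1.15286005
 -2.12894517]
```

View pics/l1.png

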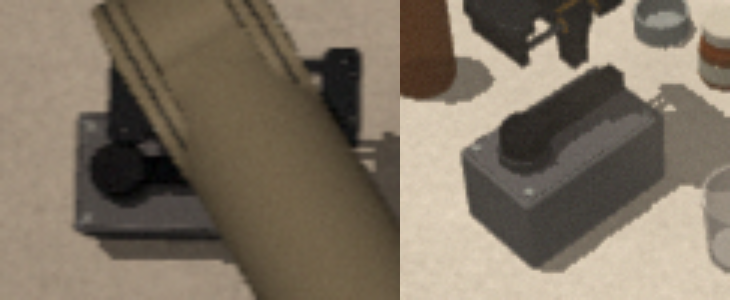

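>>> {"op": "drive_tool", "data": {"series": [0, 0, 0, -0.5, 0, 0, -1, 0, 0, 0, -0.9, 0, 0, -1, 0, 0, 0, -1.3, 0, 0, -1, 0, 0, 0, -1.7, 0, 0, -1, 0, 0, 0, -2.1, -0.1, 0, -1, 0, 0, 0, -2.5, -0.25, 0, -1, 0, 0, 0, -2.8, -0.5, 0, -1, 0, 0, 0, -3.1, -0.75, 0, -1, 0, 0, 0, -3.4, -1.15, 0, -1, 0, 0, 0, -3.45, -1.25, 0, -1]}}

```text
time: 3.53
ee_pos: [0.4283, 0.2221, 0.1335]
eef_rot: [1.0, 0.002, 0.0, -0.0]
ft_force: [-1.3, -1.2, -1.0]
width: 0.0003
grip_force: 0.0
```

>>> {"op": "drive_tool", "data": {"series": [0, 0, 0, 0, 0, 0, -1, 0, 0, 0, -0.2, 1, 0, -1, 0, 0, 0, -0.2, 1, 0, -1, 0, 0, 0, -0.2, 1, 0, -1, 0, 0, 0, -0.2, 1, -1, 0, 0, 0, 0, -0.2, 1, -2, 0.9, 0, 0, 0, -0.2, 1, -3, 0.9, 0, 0, 0, -0.2, 1, -3.5, 0.9, 0, 0, 0, -0.2, 1, -3.5, 0.9]}}

```text
time: 4.28
ee_pos: [0.4245, 0.1801, 0.2777]
eef_rot: [1.0, 0.0, 0.004, -0.001]
ft_force: [-0.2, 0.5, 0.7]
width: 0.0258
grip_force: 0.0
```

Run:
```python
from bench import camera,telemetry
import cv2,numpy as np
a=camera("top")[160:235,215:315,::-1];b=camera("side")[200:300,220:330,::-1]
cv2.imwrite("pics/l2.png",np.hstack([cv2.resize(a,(400,300)),cv2.resize(b,(330,300))]))
s=telemetry.read_state();print(s["time"],s["ee_pos"],s["joint_positions"])
```

```text
4.3833 [0.42286595 0.17918402 0.27319142] [ 0.23829008 -0.02119266 -0.71680396  1.80056399 -0.01389087  1.35549041
 -2.04630817]
```

View pics/l2.png

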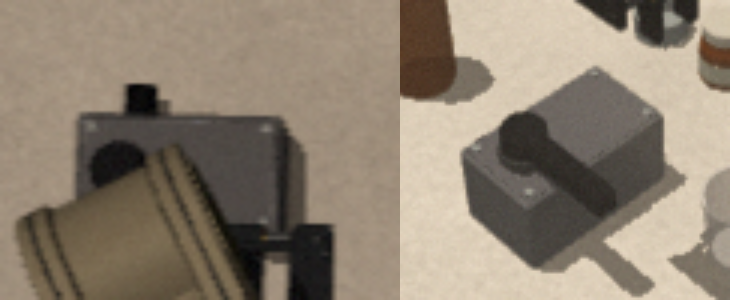

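>>> {"op": "drive_tool", "data": {"series": [0, 0, -14, 3.1, 2.5, 0, 0.9, 0, 0, -14, 3.1, 2.5, 0, 0.9, 0, 0, -14, 3.1, 2.5, 0, 0.9, 0, 0, -14, 3.1, 2.5, 0, 0.9, 0, 0, -14, 3.1, 2.5, 0, 0.9, 0, 0, -14, 3.1, 2.5, 0, 0.9, 0, 0, -14, 3.1, 2.5, 0, 0.9, 0, 0, -14, 3.1, 2.5, 0, 0.9, 0, 0, -14, 3.1, 2.5, 0, 0.9, 0, 0, -14, 3.1, 2.5, 0, 0.9]}}

```text
time: 5.22
ee_pos: [0.5458, 0.0789, 0.2708]
eef_rot: [0.817, 0.576, -0.001, -0.001]
ft_force: [0.1, -0.0, -0.5]
width: 0.0822
grip_force: 0.0
```

>>> {"op": "drive_tool", "data": {"series": [0, 0, -14, 0, 0, 0, 1, 0, 0, -14, 0, 0, 0, 1, 0, 0, -14, 0, 0, 0, 1, 0, 0, -14, 0, 0, 0, 1, 0, 0, -14, 0, 0, 0, 1, 0, 0, -14, 0, 0, 0, 1, 0, 0, -14, 0, 0, 0, 1, 0, 0, -14, 0, 0, 0, 1, 0, 0, -14, 0, 0, 0, 1, 0, 0, -14, 0, 0, 0, 1]}}

```text
time: 6.05
ee_pos: [0.5458, 0.0789, 0.2709]
eef_rot: [0.339, 0.941, -0.0, -0.001]
ft_force: [0.4, 0.6, 0.8]
width: 0.0869
grip_force: 0.0
```

>>> {"op": "drive_tool", "data": {"series": [0, 0, -8, 0, 0, 0, 1, 0, 0, -8, 0, 0, 0, 1, 0, 0, -8, 0, 0, 0, 1, 0, 0, -8, 0, 0, 0, 1, 0, 0, -8, 0, 0, 0, 1, 0, 0, -8, 0, 0, 0, 1, 0, 0, -8, 0, 0, 0, 1]}}

```text
time: 6.63
ee_pos: [0.5459, 0.0788, 0.271]
eef_rot: [-0.002, 1.0, 0.0, -0.001]
ft_force: [-0.7, 0.7, -0.4]
width: 0.087
grip_force: 0.0
```

Run:
```python
from bench import telemetry
s=telemetry.read_state();print(s["time"],s["ee_pos"],s["eef_rot"],s["joint_positions"])
```

```text
6.6333 [0.54585542 0.07883466 0.27100481] [-1.84976208e-03  9.99997518e-01  2.86385440e-04 -1.20812299e-03] [ 0.58411403  0.28626829 -0.96376364  1.57777666  0.2360005   1.40423574
  1.17410998]
```

>>> {"op": "drive_tool", "data": {"series": [0, 0, 0, -1, -1, 0, 1, 0, 0, 0, -2.15, -2.2, 0, 1, 0, 0, 0, -2.15, -2.2, 0, 1, 0, 0, 0, -2.15, -2.2, 0, 1, 0, 0, 0, -2.15, -2.2, 1, 1, 0, 0, 0, -2.15, -2.2, 2, 1, 0, 0, 0, -2.15, -2.2, 3, 1, 0, 0, 0, -2.15, -2.2, 4, 1, 0, 0, 0, -2.15, -2.2, 4.4, 1, 0, 0, 0, -2.15, -2.2, 4.4, 1]}}

```text
time: 7.47
ee_pos: [0.629, -0.0093, 0.0907]
eef_rot: [0.001, 1.0, 0.0, -0.004]
ft_force: [-0.6, -0.5, 0.8]
width: 0.0869
grip_force: 0.0
```

Run:
```python
from bench import camera,telemetry
import cv2,numpy as np
a=camera("top")[140:240,280:400,::-1];b=camera("side")[150:260,270:402,::-1]
cv2.imwrite("pics/g1.png",np.hstack([cv2.resize(a,(390,325)),cv2.resize(b,(390,325))]))
s=telemetry.read_state();print(s["time"],s["ee_pos"],s["joint_positions"])
from h import proj
p=s["ee_pos"].copy();print(proj("side",[p[0],p[1],0.03]),proj("side",[p[0]-.031,p[1],0.03]))
```

```text
7.5667 [ 0.63202819 -0.00869994  0.09628439] [ 0.54213896  0.60641184 -0.8156083   1.56950691  0.46631795  1.17150778
  1.20028419]
(np.float64(306.82796270453343), np.float64(203.12784844894097)) (np.float64(313.4437547375393), np.float64(207.56079295188766))
```

View pics/g1.png

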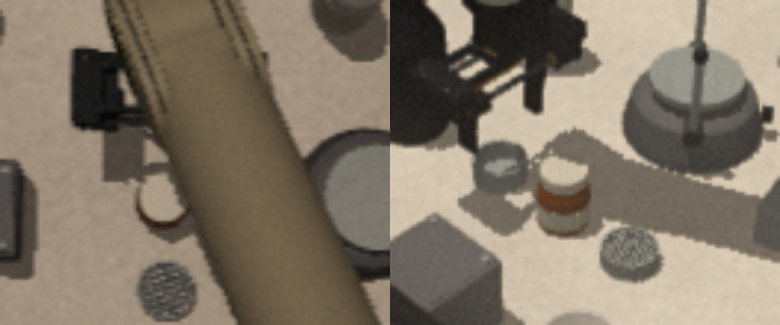

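>>> {"op": "drive_tool", "data": {"series": [0, 0, 0, 0, 0, 0.5, 1, 0, 0, 0, 0, 0, 1, 1, 0, 0, 0, 0, 0, 1.4, 1, 0, 0, 0, 0, 0, 1.7, 1, 0, 0, 0, 0, 0, 1.7, 1, 0, 0, 0, 0, 0, 1.7, 0, 0, 0, 0, 0, 0, 1.7, -0.5, 0, 0, 0, 0, 0, 1.7, -0.5, 0, 0, 0, 0, 0, 1.7, -0.5, 0, 0, 0, 0, 0, 1.7, -0.5], "grip_force": 20}}

```text
time: 8.4
ee_pos: [0.6326, -0.009, 0.0293]
eef_rot: [0.0, 1.0, -0.0, 0.001]
ft_force: [-0.5, -0.9, 4.9]
width: 0.0623
grip_force: 20.1
```

>>> {"op": "drive_tool", "data": {"series": [0, 0, 0, 0, 0, 0, -0.5, 0, 0, 0, 0, 0, 0, -0.5]}}

```text
time: 8.57
ee_pos: [0.6327, -0.0091, 0.0293]
eef_rot: [0.0, 1.0, -0.0, 0.001]
ft_force: [-0.5, -0.8, 5.8]
width: 0.0619
grip_force: 20.0
```

>>> {"op": "drive_tool", "data": {"series": [0, 0, 0, 0, 0, -0.5, -0.5, 0, 0, 0, 0, 0, -1.3, -0.5, 0, 0, 0, 0, 0, -2.2, -0.5, 0, 0, 0, 0, 0, -3.1, -0.5, 0, 0, 0, 0, 0, -4, -0.5, 0, 0, 0, 0, 0, -4.9, -0.5, 0, 0, 0, 0, 0, -5.2, -0.5, 0, 0, 0, 0, 0, -5.2, -0.5]}}

```text
time: 9.23
ee_pos: [0.6335, -0.0087, 0.2401]
eef_rot: [0.0, 1.0, -0.0, 0.003]
ft_force: [0.2, -0.0, -1.0]
width: 0.0619
grip_force: 20.0
```

>>> {"op": "drive_tool", "data": {"series": [0, 0, 1, 0.2, -0.5, 0, -0.5, 0, 0, 2.2, 0.5, -1.2, 0, -0.5, 0, 0, 3.4, 0.8, -1.9, 0, -0.5, 0, 0, 4.6, 1.1, -2.6, 0, -0.5, 0, 0, 5.8, 1.4, -3.3, 0, -0.5, 0, 0, 7, 1.7, -4, 0, -0.5, 0, 0, 8.2, 2, -4.7, 0, -0.5, 0, 0, 9.4, 2.3, -5.2, 0, -0.5, 0, 0, 10.4, 2.4, -5.45, 0, -0.5, 0, 0, 10.4, 2.4, -5.45, 0, -0.5]}}

```text
time: 10.07
ee_pos: [0.5338, -0.2307, 0.2342]
eef_rot: [0.443, 0.897, -0.001, -0.002]
ft_force: [-0.4, -0.3, -2.0]
width: 0.0618
grip_force: 20.0
```

>>> {"op": "drive_tool", "data": {"series": [0, 0, 0, 0, 0, 0, -0.5, 0, 0, 0, 0, 0, 0, -0.5]}}

```text
time: 10.23
ee_pos: [0.5363, -0.2256, 0.2355]
eef_rot: [0.436, 0.9, 0.0, -0.001]
ft_force: [0.5, -0.2, -0.9]
width: 0.062
grip_force: 20.0
```

Run:
```python
from bench import camera,telemetry
import cv2,numpy as np
a=camera("top")[140:240,330:450,::-1];b=camera("side")[100:210,310:442,::-1]
cv2.imwrite("pics/p1.png",np.hstack([cv2.resize(a,(390,325)),cv2.resize(b,(390,325))]))
s=telemetry.read_state();print(s["time"],s["ee_pos"],s["eef_rot"],s["joint_positions"],s["width"])
from h import *
print(R.from_quat(s["eef_rot"]).as_matrix())
p=s["ee_pos"];print(proj("side",[p[0],p[1],p[2]-.029+.03]),proj("side",[.536,-.228,.08]))
```

```text
10.3333 [ 0.53663492 -0.22549666  0.23601995] [ 4.36560188e-01  8.99674941e-01  3.02380351e-04 -3.34962978e-04] [ 0.87681145  0.31591744 -0.68107602  1.56184416  0.20174214  1.33626249
  0.84007932] 0.06179032066674191
[[-6.18830181e-01  7.85524724e-01 -3.38701148e-04]
 [ 7.85524319e-01  6.18830222e-01  8.36551050e-04]
 [ 8.66730040e-04  2.51625049e-04 -9.99999593e-01]]
(np.float64(376.91105323042655), np.float64(135.64274623413894)) (np.float64(373.6078410276484), np.float64(175.18904119907435))
```

View pics/p1.png

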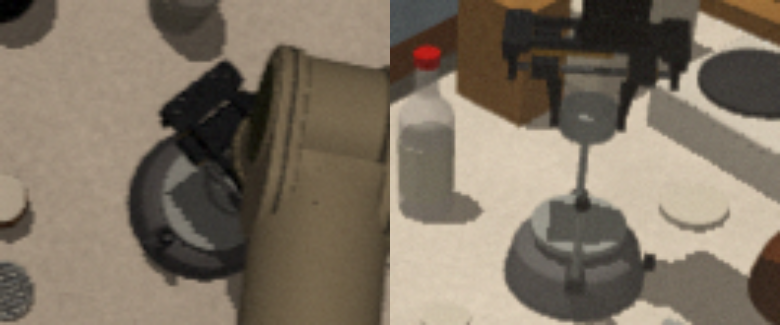

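>>> {"op": "drive_tool", "data": {"series": [0, 0, 0, -0.04, -0.05, 0.6, -0.5, 0, 0, 0, -0.04, -0.05, 1.3, -0.5, 0, 0, 0, -0.04, -0.05, 2, -0.5, 0, 0, 0, -0.04, -0.05, 2.6, -0.5, 0, 0, 0, -0.04, -0.05, 2.9, -0.5, 0, 0, 0, -0.04, -0.05, 3, -0.5, 0, 0, 0, -0.04, -0.05, 3.05, -0.5, 0, 0, 0, -0.04, -0.05, 3.08, -0.5, 0, 0, 0, -0.04, -0.05, 3.08, -0.5, 0, 0, 0, -0.04, -0.05, 3.08, -0.5]}}

```text
time: 11.17
ee_pos: [0.5363, -0.2298, 0.1146]
eef_rot: [0.438, 0.899, -0.0, 0.001]
ft_force: [0.4, 0.0, -2.2]
width: 0.062
grip_force: 20.0
```

>>> {"op": "drive_tool", "data": {"series": [0, 0, 0, 0, 0, 0.05, -0.5, 0, 0, 0, 0, 0, 0.1, -0.5, 0, 0, 0, 0, 0, 0.13, -0.5, 0, 0, 0, 0, 0, 0.13, -0.5, 0, 0, 0, 0, 0, 0.13, -0.5]}}

```text
time: 11.58
ee_pos: [0.5358, -0.2298, 0.1092]
eef_rot: [0.438, 0.899, -0.0, 0.0]
ft_force: [-3.8, 0.5, 8.0]
width: 0.0619
grip_force: 20.0
```

>>> {"op": "drive_tool", "data": {"series": [0, 0, 0, 0, 0, -0.02, 0.6, 0, 0, 0, 0, 0, -0.02, 0.9, 0, 0, 0, 0, 0, -0.02, 0.9, 0, 0, 0, 0, 0, -0.02, 0.9, 0, 0, 0, 0, 0, -0.5, 0.9, 0, 0, 0, 0, 0, -1.2, 0.9, 0, 0, 0, 0, 0, -2, 0.9, 0, 0, 0, 0, 0, -3, 0.9, 0, 0, 0, 0, 0, -3.8, 0.9, 0, 0, 0, 0, 0, -3.8, 0.9]}}

```text
time: 12.42
ee_pos: [0.5381, -0.2299, 0.2672]
eef_rot: [0.438, 0.899, 0.0, 0.005]
ft_force: [1.1, -0.1, 0.3]
width: 0.0827
grip_force: 0.0
```

>>> {"op": "drive_tool", "data": {"series": [0, 0, -1.2, 0.7, 0.2, 0, 0.9, 0, 0, -2.4, 1.5, 0.4, 0, 0.9, 0, 0, -3.6, 2.3, 0.6, 0, 0.9, 0, 0, -4.8, 3.1, 0.8, 0, 0.9, 0, 0, -6, 3.9, 1, 0, 0.9, 0, 0, -7.2, 4.6, 1.2, 0, 0.9, 0, 0, -8.4, 5.3, 1.4, 0, 0.9, 0, 0, -9.6, 5.78, 1.47, 0, 0.9, 0, 0, -10.4, 5.78, 1.47, 0, 0.9, 0, 0, -10.4, 5.78, 1.47, 0, 0.9]}}

```text
time: 13.25
ee_pos: [0.4393, -0.0104, 0.2603]
eef_rot: [-0.003, 1.0, -0.001, 0.0]
ft_force: [0.5, -1.1, 0.3]
width: 0.0825
grip_force: 0.0
```

Run:
```python
from bench import camera,telemetry
import cv2,numpy as np
from h import *
T=camera("top")[:,:,::-1];Sd=camera("side")[:,:,::-1]
cv2.imwrite("pics/T2.png",T);cv2.imwrite("pics/S2.png",Sd)
cv2.imwrite("pics/p2.png",np.hstack([cv2.resize(T[150:250,310:430],(390,325)),cv2.resize(Sd[130:260,330:415],None,fx=4,fy=4)[:325] if 0 else cv2.resize(Sd[130:260,305:461],(390,325))]))
s=telemetry.read_state();print(s["time"],s["ee_pos"],s["eef_rot"],s["joint_positions"])
for P in [(.536,-.228,.11),(.536,-.228,.08),(.441,-.012,.022)]: print(proj("top",P),proj("side",P))
```

```text
13.35 [ 0.43970023 -0.01159916  0.26012879] [ 1.49003113e-03  9.99998860e-01 -2.06109264e-04  1.32123065e-04] [ 0.86517759 -0.0691136  -0.88561997  1.85597097 -0.05466584  1.32949034
  1.56160756]
(np.float64(397.6249066037831), np.float64(199.80064027464167)) (np.float64(374.3265639495194), np.float64(167.98872595572556))
(np.float64(396.0619273376879), np.float64(200.73711338443098)) (np.float64(373.6078410276484), np.float64(175.18904119907435))
(np.float64(330.5632793974979), np.float64(229.0400013916661)) (np.float64(350.5357678675985), np.float64(233.3511349810786))
```

View pics/p2.png

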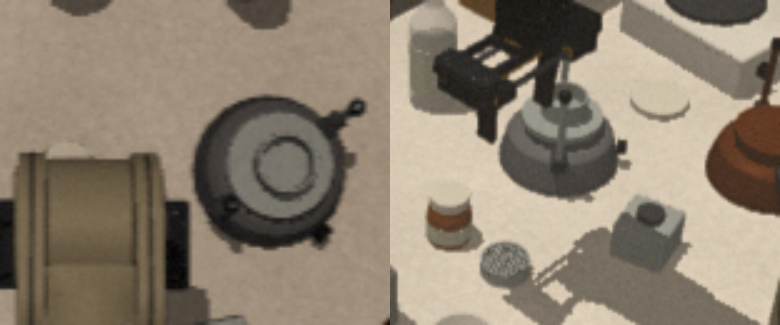

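>>> {"op": "drive_tool", "data": {"series": [0, 0, 0, -0.03, 0, 0.8, 1, 0, 0, 0, -0.03, 0, 1.7, 1, 0, 0, 0, -0.03, 0, 2.6, 1, 0, 0, 0, -0.03, 0, 3.5, 1, 0, 0, 0, -0.03, 0, 4.3, 1, 0, 0, 0, -0.03, 0, 5, 1, 0, 0, 0, -0.03, 0, 5.4, 1, 0, 0, 0, -0.03, 0, 5.6, 1, 0, 0, 0, -0.03, 0, 5.6, 1]}}

```text
time: 14.1
ee_pos: [0.4399, -0.0113, 0.0346]
eef_rot: [0.001, 1.0, 0.001, -0.002]
ft_force: [-0.7, 0.3, 1.2]
width: 0.0868
grip_force: 0.0
```

>>> {"op": "drive_tool", "data": {"series": [0, 0, 0, 0, 0, 0.1, 1, 0, 0, 0, 0, 0, 0.2, 1, 0, 0, 0, 0, 0, 0.2, 0.5, 0, 0, 0, 0, 0, 0.2, 0, 0, 0, 0, 0, 0, 0.2, -0.5, 0, 0, 0, 0, 0, 0.2, -0.5, 0, 0, 0, 0, 0, 0.2, -0.5, 0, 0, 0, 0, 0, 0.2, -0.5, 0, 0, 0, 0, 0, 0.2, -0.5], "grip_force": 20}}

```text
time: 14.85
ee_pos: [0.4411, -0.0113, 0.0285]
eef_rot: [0.0, 1.0, -0.0, 0.0]
ft_force: [-0.9, -0.7, 5.4]
width: 0.0615
grip_force: 20.0
```

>>> {"op": "drive_tool", "data": {"series": [0, 0, 0, 0, 0, -0.5, -0.5, 0, 0, 0, 0, 0, -1.3, -0.5, 0, 0, 0, 0, 0, -2.2, -0.5, 0, 0, 0, 0, 0, -3.1, -0.5, 0, 0, 0, 0, 0, -4, -0.5, 0, 0, 0, 0, 0, -4.9, -0.5, 0, 0, 0, 0, 0, -5.5, -0.5, 0, 0, 0, 0, 0, -5.5, -0.5]}}

```text
time: 15.52
ee_pos: [0.4428, -0.011, 0.2527]
eef_rot: [-0.0, 1.0, -0.001, 0.003]
ft_force: [0.9, -0.9, -1.4]
width: 0.0613
grip_force: 20.0
```

>>> {"op": "drive_tool", "data": {"series": [0, 0, 1, -0.2, -0.5, 0, -0.5, 0, 0, 2.2, -0.5, -1.2, 0, -0.5, 0, 0, 3.4, -0.8, -1.9, 0, -0.5, 0, 0, 4.6, -1.1, -2.6, 0, -0.5, 0, 0, 5.8, -1.4, -3.3, 0, -0.5, 0, 0, 7, -1.7, -4, 0, -0.5, 0, 0, 8.2, -2, -4.7, 0, -0.5, 0, 0, 9.4, -2.3, -5.2, 0, -0.5, 0, 0, 10.4, -2.37, -5.46, 0, -0.5, 0, 0, 10.4, -2.37, -5.46, 0, -0.5]}}

```text
time: 16.35
ee_pos: [0.5354, -0.2321, 0.2462]
eef_rot: [0.442, 0.897, 0.0, -0.001]
ft_force: [-1.0, -0.2, -1.7]
width: 0.0611
grip_force: 20.0
```

>>> {"op": "drive_tool", "data": {"series": [0, 0, 0, 0, 0, 0, -0.5, 0, 0, 0, 0, 0, 0, -0.5, 0, 0, 0, 0, 0, 0, -0.5]}}

```text
time: 16.6
ee_pos: [0.5355, -0.2282, 0.2482]
eef_rot: [0.437, 0.9, -0.0, -0.0]
ft_force: [-0.8, -0.1, -1.5]
width: 0.0614
grip_force: 20.0
```

Run:
```python
from bench import camera,telemetry
import cv2,numpy as np
from h import *
Sd=camera("side")[:,:,::-1]
cv2.imwrite("pics/p3.png",cv2.resize(Sd[90:210,305:445],(700,600)))
s=telemetry.read_state();p=s["ee_pos"];print(s["time"],p,s["eef_rot"],s["joint_positions"])
d=np.array([.5358,-.2298,.1385])-p;print(R.from_quat(s["eef_rot"]).inv().apply(d)/.04)
print(proj("side",[p[0],p[1],p[2]-.0285+.022]),proj("side",[.5358,-.2298,.11]))
```

```text
16.65 [ 0.53547039 -0.22843029  0.24831607] [ 4.36963475e-01  8.99479237e-01 -1.30229947e-04  8.71704799e-05] [ 0.91025352  0.31557311 -0.71863524  1.54335694  0.2107269   1.36174194
  0.83863503]
[-0.03126791 -0.01425485  2.7454127 ]
(np.float64(377.9256737385281), np.float64(134.13084670999234)) (np.float64(374.72243615187307), np.float64(167.78757160625338))
```

View pics/p3.png

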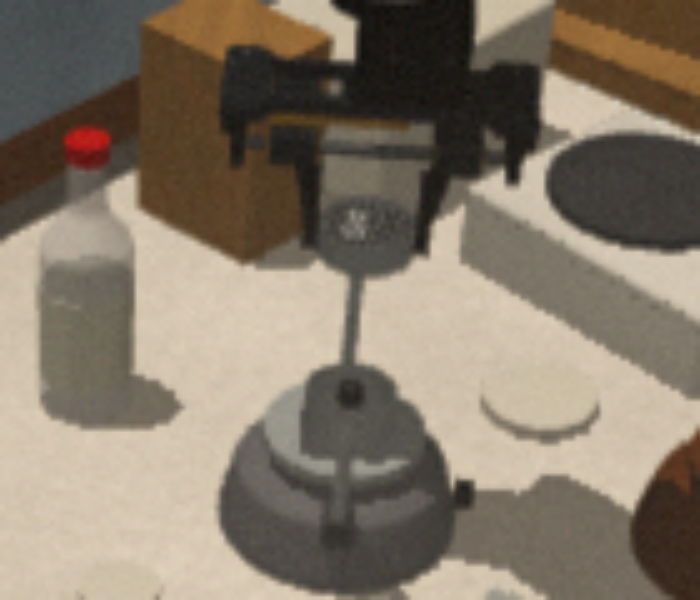

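>>> {"op": "drive_tool", "data": {"series": [0, 0, 0, -0.03, -0.02, 0.6, -0.5, 0, 0, 0, -0.03, -0.02, 1.3, -0.5, 0, 0, 0, -0.03, -0.02, 1.9, -0.5, 0, 0, 0, -0.03, -0.02, 2.3, -0.5, 0, 0, 0, -0.03, -0.02, 2.5, -0.5, 0, 0, 0, -0.03, -0.02, 2.6, -0.5, 0, 0, 0, -0.03, -0.02, 2.6, -0.5, 0, 0, 0, -0.03, -0.02, 2.6, -0.5, 0, 0, 0, -0.03, -0.02, 2.6, -0.5]}}

```text
time: 17.4
ee_pos: [0.5364, -0.2311, 0.1455]
eef_rot: [0.438, 0.899, -0.0, 0.001]
ft_force: [-0.6, -0.1, 0.1]
width: 0.0614
grip_force: 20.0
```

>>> {"op": "drive_tool", "data": {"series": [0, 0, 0, 0, 0, 0.06, -0.5, 0, 0, 0, 0, 0, 0.12, -0.5, 0, 0, 0, 0, 0, 0.16, -0.5, 0, 0, 0, 0, 0, 0.16, -0.5, 0, 0, 0, 0, 0, 0.16, -0.5]}}

```text
time: 17.82
ee_pos: [0.5359, -0.2312, 0.1385]
eef_rot: [0.438, 0.899, -0.0, 0.0]
ft_force: [-2.7, 0.9, 5.8]
width: 0.0615
grip_force: 20.0
```

>>> {"op": "drive_tool", "data": {"series": [0, 0, 0, 0, 0, -0.02, 0.2, 0, 0, 0, 0, 0, -0.02, 0.8, 0, 0, 0, 0, 0, -0.02, 0.9, 0, 0, 0, 0, 0, -0.02, 0.9, 0, 0, 0, 0, 0, -0.4, 0.9, 0, 0, 0, 0, 0, -1, 0.9, 0, 0, 0, 0, 0, -1.8, 0.9, 0, 0, 0, 0, 0, -2.6, 0.9, 0, 0, 0, 0, 0, -3.2, 0.9, 0, 0, 0, 0, 0, -3.2, 0.9]}}

```text
time: 18.65
ee_pos: [0.5377, -0.2313, 0.2712]
eef_rot: [0.438, 0.899, 0.0, 0.004]
ft_force: [0.6, 0.0, 0.5]
width: 0.0825
grip_force: 0.0
```

>>> {"op": "drive_tool", "data": {"series": [0, 0, -1.2, 0.7, 0.2, 0, -1, 0, 0, -2.4, 1.5, 0.4, 0, -1, 0, 0, -3.6, 2.3, 0.6, 0, -1, 0, 0, -4.8, 3.1, 0.8, 0, -1, 0, 0, -6, 3.9, 1, 0, -1, 0, 0, -7.2, 4.6, 1.2, 0, -1, 0, 0, -8.4, 5.3, 1.4, 0, -1, 0, 0, -9.6, 5.78, 1.47, 0, -1, 0, 0, -10.4, 5.78, 1.47, 0, -1, 0, 0, -10.4, 5.78, 1.47, 0, -1]}}

```text
time: 19.48
ee_pos: [0.4393, -0.0119, 0.2657]
eef_rot: [-0.003, 1.0, -0.001, 0.0]
ft_force: [0.0, -0.6, 0.3]
width: 0.0242
grip_force: 0.0
```

Run:
```python
from bench import camera,telemetry
import cv2,numpy as np
from h import *
T=camera("top")[:,:,::-1];Sd=camera("side")[:,:,::-1]
cv2.imwrite("pics/p4.png",np.hstack([cv2.resize(T[160:240,360:440],(400,400),interpolation=cv2.INTER_CUBIC),cv2.resize(Sd[130:210,335:415],(400,400),interpolation=cv2.INTER_CUBIC)]))
s=telemetry.read_state();p=s["ee_pos"];print(s["time"],p,s["eef_rot"],s["joint_positions"])
for z in(.08,.11,.132):print(proj("top",[.5358,-.230,z]),proj("side",[.5358,-.230,z]))
```

```text
19.5833 [ 0.43973314 -0.0131296   0.26557294] [ 1.59829679e-03  9.99998707e-01 -1.70129732e-04  3.94972773e-05] [ 0.91044916 -0.07440051 -0.92108848  1.84581315 -0.06047015  1.34117147
  1.57207058]
(np.float64(396.6596267746605), np.float64(200.80557768452834)) (np.float64(374.0376599177743), np.float64(174.961039453391))
(np.float64(398.2344818603452), np.float64(199.87047090878823)) (np.float64(374.76125314940583), np.float64(167.76238683359833))
(np.float64(399.42976722079305), np.float64(199.16074247113218)) (np.float64(375.3033720162398), np.float64(162.3691282590621))
```

View pics/p4.png

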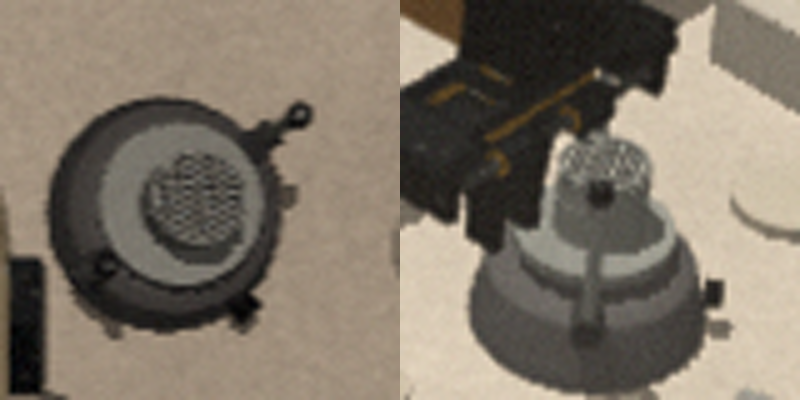

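>>> {"op": "drive_tool", "data": {"series": [0, 0, 0, 0, 1, 0, -1, 0, 0, 0, 0.1, 2, 0, -1, 0, 0, 0, 0.1, 3, 0, -1, 0, 0, 0, 0.2, 4, 0, -1, 0, 0, 0, 0.2, 5, 0, -1, 0, 0, 0, 0.3, 6, 0, -1, 0, 0, 0, 0.3, 7, 0, -1, 0, 0, 0, 0.3, 7.9, 0, -1, 0, 0, 0, 0.3, 8.3, 0, -1, 0, 0, 0, 0.3, 8.3, 0, -1]}}

```text
time: 20.42
ee_pos: [0.4265, 0.3232, 0.265]
eef_rot: [-0.001, 1.0, 0.002, -0.002]
ft_force: [-0.4, -0.7, 0.1]
width: 0.0005
grip_force: 0.0
```

>>> {"op": "drive_tool", "data": {"series": [0, 0, 0, 0, 0, 0, -1, 0, 0, 0, 0, 0, 0.8, -1, 0, 0, 0, 0, 0, 1.6, -1, 0, 0, 0, 0, 0, 2.4, -1, 0, 0, 0, 0, 0, 3, -1, 0, 0, 0, 0, 0, 3.3, -1, 0, 0, 0, 0, 0, 3.3, -1, 0, 0, 0, 0, 0, 3.3, -1]}}

```text
time: 21.08
ee_pos: [0.4284, 0.3186, 0.1344]
eef_rot: [0.001, 1.0, -0.0, 0.0]
ft_force: [-0.4, 0.4, -0.1]
width: 0.0007
grip_force: 0.0
```

Run:
```python
from bench import telemetry
s=telemetry.read_state();print(s["time"],s["ee_pos"],s["eef_rot"],s["joint_positions"],s["width"],s["ft_force"])
```

```text
21.0833 [0.42839119 0.31864822 0.13435002] [ 1.04012191e-03  9.99999458e-01 -2.75901701e-05  2.57776738e-05] [ 0.20404897  0.45474153 -1.123222    1.79252168  0.44307739  1.17777636
  0.51295172] 0.0007150043759418686 [-0.44356017  0.40372683 -0.13165502]
```

>>> {"op": "drive_tool", "data": {"series": [0, 0, 0, 0.1, -0.6, 0, -1, 0, 0, 0, 0.2, -1.1, 0, -1, 0, 0, 0, 0.15, -1.6, 0, -1, 0, 0, 0, 0.1, -2, 0, -1, 0, 0, 0, -0.1, -2.4, 0, -1, 0, 0, 0, -0.3, -2.75, 0, -1, 0, 0, 0, -0.6, -3.1, 0, -1, 0, 0, 0, -0.9, -3.35, 0, -1, 0, 0, 0, -1.35, -3.55, 0, -1, 0, 0, 0, -1.35, -3.55, 0, -1]}}

```text
time: 21.92
ee_pos: [0.4858, 0.1747, 0.135]
eef_rot: [0.003, 1.0, -0.0, 0.002]
ft_force: [0.1, -0.4, -0.3]
width: 0.001
grip_force: 0.0
```

>>> {"op": "drive_tool", "data": {"series": [0, 0, 0, 0, 0, 0, -1, 0, 0, 0, 0.7, 0, 0, -1, 0, 0, 0, 1, 0.2, -0.5, -1, 0, 0, 0, 1, 0, -1.5, -1, 0, 0, 0, 0.5, -1, -2.5, -1, 0, 0, 0, 0.5, -2, -3.3, -1, 0, 0, 0, 0.5, -3, -3.3, -1, 0, 0, 0, 0.5, -4, -3.3, -1, 0, 0, 0, 0.5, -5, -3.3, -1, 0, 0, 0, 0.5, -5, -3.3, -1]}}

```text
time: 22.75
ee_pos: [0.4614, -0.0277, 0.2666]
eef_rot: [0.003, 1.0, -0.002, 0.001]
ft_force: [-0.3, 0.0, -0.2]
width: 0.0003
grip_force: 0.0
```

Run:
```python
from bench import camera,telemetry
from h import *
for n in("top","side"): cv2.imwrite(f"pics/{n}9.png",camera(n)[:,:,::-1])
im,h=look("pics/top9.png");V=h[...,2]
c=blob((V<38).astype(np.uint8),(236,193,50,40));print("lever top now",cv2.boundingRect(c),"was (238,195,44,17)")
def crop(f,x,y,w,hh): return cv2.imread(f)[y:y+hh,x:x+w].astype(int)
for b in [("top",235,188,52,32),("side",240,220,70,65)]:
    print(b,np.abs(crop(f"pics/{b[0]}0.png",*b[1:])-crop(f"pics/{b[0]}9.png",*b[1:])).mean())
# bystanders: diff against start
d=cv2.absdiff(cv2.imread("pics/top0.png"),im).max(2)
for nm,(x,y) in dict(jar=(330,202),oil=(262,132),jug=(330,128),clear=(390,136),lid=(451,210),spoon=(196,190),beaker=(281,255),tin=(377,260)).items(): print(nm,d[y-14:y+14,x-14:x+14].mean().round(1))
s=telemetry.read_state();print(s["time"],s["ee_pos"],s["ft_force"])
```

```text
lever top now (238, 195, 44, 17) was (238,195,44,17)
('top', 235, 188, 52, 32) 3.1508413461538463
('side', 240, 220, 70, 65) 6.4912820512820515
jar 47.2
oil 5.3
jug 5.5
clear 4.6
lid 5.5
spoon 5.3
beaker 4.9
tin 31.1
22.85 [ 0.46154342 -0.02606881  0.26619124] [-0.38512905  0.70697323 -0.01094834]
```

```bash
python3 -c "
from bench import r;print(r.close_job())"
```

```text
the job is handed in; nothing more can be done
None
```

I handed the job in after about 23 s of the 67 s allowed. The lever was pushed off, the pan was centred on the plate with the sieve centred on top of it, and the lever was pushed back to on. In the last camera images the lever sat exactly where it started, though the spice jar and tin were hidden in the final top view and were last seen in place mid-run. The hand-in returned no verdict.

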